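Light the burner at the gas-control unit: air, then fuel, then hold the igniter

ROBOT

A 7-joint arm with a two-finger parallel gripper is mounted at the origin on a cart in front of the work surface, level with it; the furniture and walls round the work are solid. World frame = base frame: x ahead of the robot, y to its left, z up, the work surface at z = 0. Lengths are in m, angles in rad, forces in N, time in s.
With the tool pointing down it reaches from about 0.4 to 0.9 m from the base axis. Payload 5.6 kg.
Tool frame: the origin (TCP) lies at the very end of the fingers, on their centre line; the grasp point (between the pads) lies grasp_offset behind it (grasp_offset is the distance from the TCP to the grasp point, in m); z points along the fingers, y is the line along which they close (so a half turn about z gives the same grasp; the last joint's range is limited). The gripper opens to 92 mm and grips with 3 to 60 N. Pads are 20 mm wide; open, the fingers measure 128 mm over their backs; the gripper's body (75 mm by 189 mm) begins 69 mm behind the grasp point.
Start: joints at [-1.37, 0.468, -0.012, 1.603, 0.006, 1.071, -0.056], TCP at [0.157, 0.631, 0.215] pointing down, gripper open.
Joint ranges: [-2.53, 2.53], [-0.31, 2.02], [-1.57, 1.55], [0.28, 2.44], [-1.29, 4.43], [0.15, 1.84], [-2.92, 2.92]. Speed limits (rad/s): [2.57, 2.57, 3.14, 3.14, 3.14, 3.14, 3.14].

INTERFACE

Orientations are given as a rotation vector (axis times angle).
In Python, from bench import * gives the robot as it stands. The module is installed in compiled form; this text tells all that it offers.
- The arm moves only by the tool carry_out, never from a script. Its argument "moves" is a list of rows, each a list of 2 entries, a list of its own where there are three numbers: the shift along the tool's x, y, z in cm, then the turn, a rotation vector about the tool's x, y, z in degrees. A call has exactly 5 rows; each row is the pose to reach, as a shift and turn from the pose commanded when the call began, along the tool's axes at that moment; what a row does not reach only later rows make up. A row lasts 1/8 s, in which the tool goes at most 62.5 mm and 10.7 degrees, less where a joint would pass 70% of its speed; a pose out of reach is approached as far as the arm can. A call with a gripper value outside its range is refused whole. "gripper" is the closure, from -1 (fully open) to 1 (shut), set as the call begins (left out, the last holds). The fingers move at their own pace and stop on an object; "grip_force" is the grip in N (left out, the last holds). Time passes only in rows, so rows that repeat a pose let the fingers close, or fill a call up. It gives the time, the measured TCP pose, the force, the opening and the grip force at its end, in the units of the state.
- read_state(): the state, without advancing time (a new reading comes with each control period).
- camera(name): name is "side" or "top"; returns a dict with "pixels" (480x640x3 uint8, blue, green, red), "K" (3x3 intrinsics, pixels), "extrinsics" (4x4, takes a point from world to camera coordinates). Camera axes: x right, y down, z forward; pixel columns grow to the right and rows downward; lengths in m; the calibration is good to about 2 mm. A picture is of the moment at which its call begins. There is no depth.
- hand_in(): hands the job in; it is judged then, once.
The state is a dict: "t": time; "qpos": joint angles; "dq": joint speeds; "joint_torque": joint torques, N m; "position": TCP position; "ee_rot": TCP orientation; "ft_force": force on the tool from outside, world axes, zero at the start; "ft_torque": the same for the moment, N m; "opening": finger opening in m; "grip_force": force on a finger pad.
Only numpy, scipy, OpenCV 4.12 (cv2) and the standard library are available. Lean on these libraries where they do the work, as an engineer would, in place of code of your own. Each camera call takes 0.05 s, during which the arm holds its last target. There are 200 camera calls.

TASK

Light the spectrometer's burner on air and acetylene at the gas-control unit, using only fingertip pushes: press the far end (the one with the black bar) of the light blue air rocker until it snaps on, then do the same with the yellow acetylene rocker, and only then press the round black igniter button fully down and keep it down; the program finishes while still holding it. Fuel must never be on without air, and the igniter must stay up until both gases are on; leave the white nitrous-oxide rocker off. Press with finger force only, keep all modules seated in the carrier, and do not disturb the things standing round it.

Things in the scene. Friction and masses are not known exactly. Their poses are not given: they have to be found in the camera images.
- carrier: grey carrier of the gas-control unit, fixed to the bench: 4 pockets in a row along its y (centres at y = -87, -29, 29, 87 mm, floors 14 mm above the bench) hold the modules in any order; 256 mm wide, x = -51 to 122 mm; behind the pockets a white manifold with two round gauges, at most 63 mm high; origin: at the bench, under the middle of the row; z up, x away from the operator
- air_module: compressed-air plug-in module: grey housing 90 x 52 x 44 mm (x, y, z), 0.45 kg, standing loose in a pocket of the carrier, 1 mm play each side; origin: centre of its underside; z up, x away from the operator, as the carrier's; its light blue rocker, 56 mm long (along x) and 40 mm wide, is hinged across its middle, 46 mm above the origin, and has a shallow V-shaped top
- fuel_module: acetylene plug-in module: grey housing 90 x 52 x 44 mm (x, y, z), 0.45 kg, standing loose in a pocket of the carrier, 1 mm play each side; origin: centre of its underside; z up, x away from the operator, as the carrier's; its yellow rocker, 56 mm long (along x) and 40 mm wide, is hinged across its middle, 46 mm above the origin, and has a shallow V-shaped top
- nitrous_module: nitrous-oxide plug-in module: grey housing 90 x 52 x 44 mm (x, y, z), 0.45 kg, standing loose in a pocket of the carrier, 1 mm play each side; origin: centre of its underside; z up, x away from the operator, as the carrier's; its white rocker, 56 mm long (along x) and 40 mm wide, is hinged across its middle, 46 mm above the origin, and has a shallow V-shaped top; to be left off
- igniter_module: igniter plug-in module: grey housing 90 x 52 x 44 mm (x, y, z), 0.45 kg, standing loose in a pocket of the carrier, 1 mm play each side; origin: centre of its underside; z up, x away from the operator, as the carrier's; it has a round black push button, 37 mm across, standing in a low steel collar on the middle of its top
- air_rocker (a joint): angle of the light blue rocker, rad: 0 = off (near half level, far half sloping up), 0.28 = on (far half pressed level); over-centre spring: it takes about 2 to 3 N on the far end to start, then snaps over by itself past the middle and stays
- fuel_rocker (a joint): angle of the yellow rocker, rad: 0 = off (near half level, far half sloping up), 0.28 = on (far half pressed level); over-centre spring: it takes about 2 to 3 N on the far end to start, then snaps over by itself past the middle and stays
- nitrous_rocker (a joint): angle of the white rocker, rad: 0 = off (near half level, far half sloping up), 0.28 = on (far half pressed level); over-centre spring: it takes about 2 to 3 N on the far end to start, then snaps over by itself past the middle and stays
- igniter_button (a joint): travel of the igniter button, m: 0 = up, 0.008 = fully down (on its stop); a spring pushes it back up when released: about 3 N to start, about 6.5 N fully down
- air_on_end (a point): point on top of the far ('on', black bar) half of the light blue rocker, mid-width, 20 mm out from the hinge line, 55.5 mm above the module's underside while off (the half's far edge is about 2 mm higher); pressed fully on, this surface is level, 50 mm above the underside and 2 mm proud of the frame round it; moves with the rocker
- fuel_on_end (a point): point on top of the far ('on', black bar) half of the yellow rocker, mid-width, 20 mm out from the hinge line, 55.5 mm above the module's underside while off (the half's far edge is about 2 mm higher); pressed fully on, this surface is level, 50 mm above the underside and 2 mm proud of the frame round it; moves with the rocker
- nitrous_on_end (a point): point on top of the far ('on', black bar) half of the white rocker, mid-width, 20 mm out from the hinge line, 55.5 mm above the module's underside while off (the half's far edge is about 2 mm higher); pressed fully on, this surface is level, 50 mm above the underside and 2 mm proud of the frame round it; moves with the rocker
- igniter_top (a point): centre of the top face of the black igniter button, 60 mm above the module's underside while up, 52 mm when fully down (3 mm above its collar); moves with the button
- wash: wash bottle with a blue cap and bent jet, 198 mm high; a bystander standing loose on the bench; origin: centre of its underside
- beaker: empty beaker, 65 mm across, 78 mm high; a bystander standing loose on the bench; origin: centre of its underside
- dropper: small brown dropper bottle, 102 mm high; a bystander standing loose on the bench; origin: centre of its underside
- tin: small white tin, 53 mm across, 30 mm high; a bystander standing loose on the bench; origin: centre of its underside
- tips: blue pipette-tip box with a clear lid, 99 x 130 x 74 mm; a bystander standing loose on the bench; origin: centre of its underside
- reagent: brown reagent bottle, blue cap, 66 mm across, 165 mm high; a bystander standing loose on the bench; origin: centre of its underside

How it is judged:
By the outcome, as a careful person would: the job done as asked, in the order asked, and still so for the second after the job is handed in, while the arm keeps its last pose, push and grip.
It also fails if it takes over 40 s, if anything falls off the work surface, if the arm or the gripper's body presses on something with over 40 N, if the wrist force passes 120 N, or if a joint passes its speed limit or range.

## Working session

There is one attempt and no reset: what is moved stays moved. The work goes in short steps, Python scripts to look and compute and a tool call to move; the robot and the scene stay as the last step left them, time stands still between calls to the robot, and variables do not carry over. Pictures are saved under pics/ and viewed, at most 10 in all, crops included, and the job is handed in when it is done.

Besides the shell and the picture viewer there is one more tool, called after "Call:" as name([rows], argument=value, ...), one row to a line, values as JSON. carry_out: Moves the arm, as the interface text tells. Its arguments: {"type":"object","properties":{"moves":{"type":"array","items":{"type":"array"}},"gripper":{"type":"number"},"grip_force":{"type":"number"}},"required":["moves"]}

```bash
mkdir -p pics
python3 - <<'E'
from bench import *
import cv2,numpy as np
np.set_printoptions(precision=4,suppress=True)
for n in("top","side"):
    c=camera(n); cv2.imwrite(f"pics/{n}0.png",c["pixels"]); print(n,c["K"],c["extrinsics"])
s=read_state()
for k in s: print(k,s[k])
E
```

```text
top [[518.5996   0.     326.4469]
 [  0.     518.5996 242.9741]
 [  0.       0.       1.    ]] [[ 0.0056 -0.9999 -0.0117 -0.053 ]
 [-0.9825 -0.0033 -0.186   0.5813]
 [ 0.1859  0.0125 -0.9825  1.1055]
 [ 0.      0.      0.      1.    ]]
side [[568.4306   0.     322.6556]
 [  0.     568.4306 243.2804]
 [  0.       0.       1.    ]] [[ 0.7562 -0.6543  0.0022 -0.4679]
 [-0.423  -0.4914 -0.7613  0.2945]
 [ 0.4992  0.5748 -0.6484  1.0638]
 [ 0.      0.      0.      1.    ]]
t 0.1
qpos [-1.37    0.4683 -0.0116  1.6035  0.006   1.0714 -0.0563]
dq [-0.0003 -0.0013 -0.0009 -0.002   0.001  -0.0004  0.0005]
joint_torque [  0.001  -52.1653  -0.0126 -24.4369  -0.0568   0.0141   0.0001]
position [0.1568 0.6303 0.2137]
ee_rot [-0.3821 -3.1182  0.0025]
ft_force [ 0.7529 -0.3844 -0.3448]
ft_torque [-0.0084 -0.0242  0.0164]
grip_force 0.0
opening 0.09173634388798195
```

View pics/top0.png

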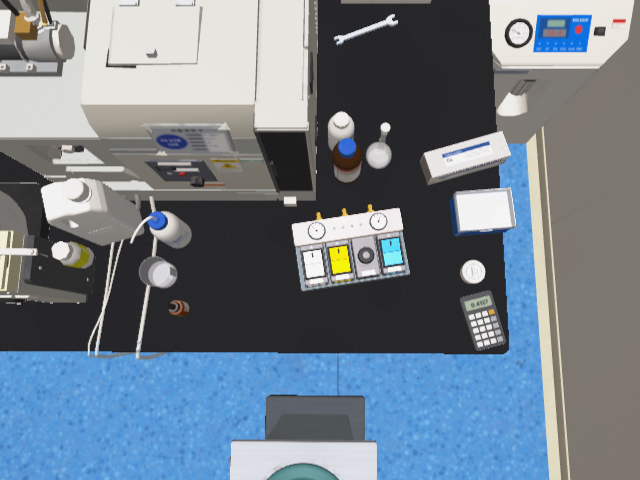

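View pics/side0.png

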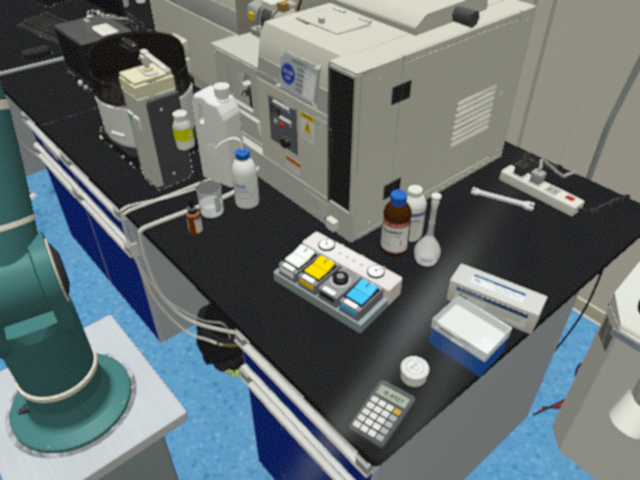

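Top view: the carrier sits around (350,250) px, yawed slightly. The order from left is white nitrous (313,264), yellow (340,260), igniter (366,255), light blue air (391,252). I'll zoom in to pick the corners.

Run:
```python
import cv2,numpy as np
a=cv2.imread("pics/top0.png")[200:300,280:420]; b=cv2.imread("pics/side0.png")[225:335,265:410]
a=cv2.resize(a,None,fx=5,fy=5,interpolation=2);b=cv2.resize(b,None,fx=5,fy=5,interpolation=2)
cv2.imwrite("pics/ta.png",a);cv2.imwrite("pics/sb.png",b)
```

```text
(no output)
```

View pics/ta.png

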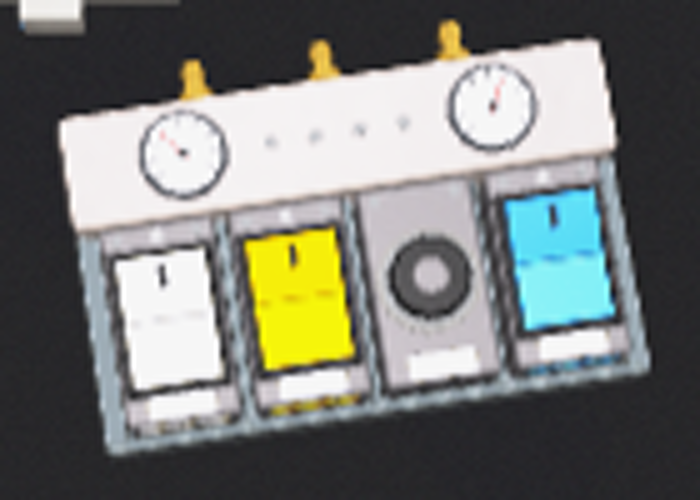

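View pics/sb.png

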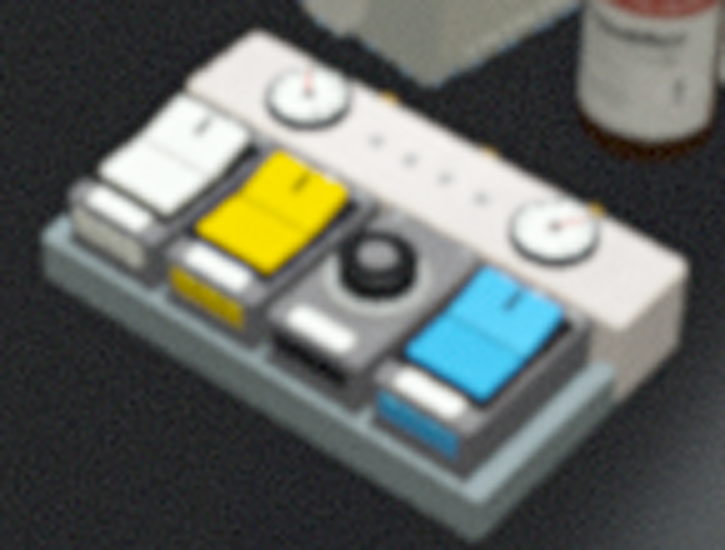

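The crops show all four tops clearly. In order from the left they are nitrous, acetylene, igniter and air. I'll fit the carrier's x, y and yaw from the rocker corners, hinge lines and button.

```bash
cat > h.py <<'E'
import numpy as np
from scipy.optimize import least_squares
from scipy.spatial.transform import Rotation as R
def rock(y,z=.064): return [(-.028,y+.02,z),(-.028,y-.02,z),(0,y+.02,z),(0,y-.02,z)]
P=np.array(rock(.087)+rock(.029)+rock(-.087)+[(0,-.029,.074)])
T=[(130,392),(225,378),(122,325),(217,315),(263,372),(355,358),(255,303),(350,294),(523,332),(616,318),(513,265),(607,257),(430,277)]
S=[(100,172),(177,212),(143,145),(215,178),(195,228),(270,275),(235,190),(308,230),(405,350),(485,402),(445,305),(525,352),(378,250)]
T=(np.array(T)+.5)/5-.5+[280,200]; S=(np.array(S)+.5)/5-.5+[265,225]
def proj(c,X):
    p=X@c["extrinsics"][:3,:3].T+c["extrinsics"][:3,3]; q=p@c["K"].T; return q[:,:2]/q[:,2:]
def world(v,X): c,s=np.cos(v[2]),np.sin(v[2]); return np.asarray(X)@np.array([[c,s,0],[-s,c,0],[0,0,1]])+[v[0],v[1],0]
E
python3 - <<'E'
from h import *; from bench import *
np.set_printoptions(precision=4,suppress=True)
t,s=camera("top"),camera("side")
f=lambda v,w:np.r_[w[0]*(proj(t,world(v,P))-T).ravel(),w[1]*(proj(s,world(v,P))-S).ravel()]
for w in((1,1),(1,0),(0,1)):
    r=least_squares(f,[.6,0,0],args=(w,)); print(w,r.x,r.cost)
    if w==(1,1): v=r.x; np.save("v.npy",v); print(r.fun.reshape(-1,2).round(1).tolist())
print(world(v,[(.02,-.087,.0695),(.02,.029,.0695),(0,-.029,.074),(.02,.087,.07),(0.1,0,0.063)]))
st=read_state(); print(st["position"],R.from_rotvec(st["ee_rot"]).as_matrix())
# bystanders bearings at z=height
for n,px,z in(("washcap",(158,222),.198),("beaker",(158,268),.078),("reagentcap",(347,146),.165),("flask",(385,130),.12)):
    d=np.linalg.inv(t["extrinsics"]); ray=d[:3,:3]@np.linalg.inv(t["K"])@[*px,1]; o=d[:3,3]; print(n,o+ray*(z-o[2])/ray[2])
E
```

```text
(1, 1) [ 0.547  -0.1069  0.1592] 21.56875408075584
[[0.2, -0.5], [-0.8, -0.5], [-0.1, 0.4], [-1.1, -0.4], [-0.3, -0.5], [-0.7, -0.5], [-0.7, 0.8], [-1.7, -0.2], [-0.1, -0.6], [-0.8, -0.6], [-0.3, 0.3], [-1.2, -0.8], [-0.4, -0.2], [0.4, 0.4], [-1.6, 0.3], [0.3, -0.5], [-0.8, 0.5], [0.9, 0.7], [-0.1, -0.5], [1.3, 1.7], [0.6, 1.7], [0.6, 0.9], [-0.0, -0.5], [0.8, 2.6], [0.1, 2.0], [0.3, 2.2]]
(1, 0) [ 0.5465 -0.1083  0.1528] 2.742209748221099
(0, 1) [ 0.5486 -0.1044  0.1672] 9.750809937670956
[[ 0.5806 -0.1896  0.0695]
 [ 0.5622 -0.0751  0.0695]
 [ 0.5516 -0.1355  0.074 ]
 [ 0.553  -0.0178  0.07  ]
 [ 0.6458 -0.091   0.063 ]]
[0.1569 0.6304 0.214 ] [[-0.9704  0.2415 -0.0001]
 [ 0.2415  0.9704 -0.0011]
 [-0.0001 -0.0011 -1.    ]]
washcap [0.5954 0.281  0.198 ]
beaker [0.5203 0.3158 0.078 ]
reagentcap [ 0.7671 -0.0937  0.165 ]
flask [ 0.8218 -0.1784  0.12  ]
```

Call:
carry_out([
  [[-3,-3.5,-0.5],[0,0,-4]],
  [[-6.2,-7.2,-1],[0,0,-9]],
  [[-9.4,-10.9,-1],[0,0,-14]],
  [[-12.6,-14.6,-1],[0,0,-19]],
  [[-15.8,-18.3,-1],[0,0,-23.1]],
], gripper=1, grip_force=20)

```text
t: 0.82
position: [0.2667, 0.4135, 0.2246]
ee_rot: [-0.254, 3.131, 0.0]
ft_force: [0.6, -0.0, -0.7]
opening: 0.0439
grip_force: 0.0
```

```bash
cat >> h.py <<'E'
def go(p):
    from bench import read_state
    st=read_state(); M=R.from_rotvec(st["ee_rot"]).as_matrix(); v=np.load("v.npy")
    want=np.array([[-np.cos(v[2]),-np.sin(v[2]),0],[-np.sin(v[2]),np.cos(v[2]),0],[0,0,-1]]).T
    p=world(v,[p])[0]
    print("t",round(st["t"],2),"pos",st["position"].round(4),"F",np.round(st["ft_force"],2),"open",round(st["opening"],4),"grip",st["grip_force"])
    print("target",p.round(4),"shift cm",(M.T@(p-st["position"])*100).round(2),"turn",np.degrees(R.from_matrix(M.T@want).as_rotvec()).round(2))
E
python3 -c "
from h import *
go((.02,-.087,.12))"
```

```text
t 0.82 pos [0.2667 0.4135 0.2246] F [ 0.62 -0.03 -0.66] open 0.0439 grip 0.0
target [ 0.5806 -0.1896  0.12  ] shift cm [-21.26 -64.58  10.46] turn [0.01 0.01 0.15]
```

Call:
carry_out([
  [[-1.5,-4.5,0],[0,0,0]],
  [[-3,-9,0],[0,0,0]],
  [[-4.5,-13.5,0],[0,0,0]],
  [[-6,-18,0],[0,0,0]],
  [[-7.5,-22.5,0],[0,0,0]],
])

```text
t: 1.45
position: [0.3764, 0.2034, 0.2248]
ee_rot: [-0.25, 3.131, 0.001]
ft_force: [0.3, 1.2, -0.0]
opening: 0.0001
grip_force: 0.0
```

Call:
carry_out([
  [[-1.5,-4.5,0],[0,0,0]],
  [[-3,-9,0],[0,0,0]],
  [[-4.5,-13.5,0],[0,0,0]],
  [[-6,-18,0],[0,0,0]],
  [[-7.5,-22.5,0],[0,0,0]],
])

```text
t: 2.08
position: [0.4861, -0.0068, 0.2247]
ee_rot: [-0.25, 3.131, 0.0]
ft_force: [0.3, 0.0, 0.8]
opening: 0.0003
grip_force: 0.0
```

```bash
python3 -c "
from h import *
go((.02,-.087,.12))"
```

```text
t 2.08 pos [ 0.4861 -0.0068  0.2247] F [0.3  0.03 0.84] open 0.0003 grip 0.0
target [ 0.5806 -0.1896  0.12  ] shift cm [ -6.42 -19.55  10.47] turn [0.01 0.03 0.02]
```

Call:
carry_out([
  [[-1.6,-4.9,0],[0,0,0]],
  [[-3.2,-9.8,1],[0,0,0]],
  [[-4.8,-14.7,3],[0,0,0]],
  [[-6.4,-19.5,6],[0,0,0]],
  [[-6.4,-19.5,9.5],[0,0,0]],
])

```text
t: 2.7
position: [0.5806, -0.1928, 0.1288]
ee_rot: [-0.242, 3.131, -0.005]
ft_force: [0.2, -0.1, -0.3]
opening: 0.0003
grip_force: 0.0
```

```bash
python3 -c "
from h import *
go((.02,-.087,.08))
from bench import *
import cv2
a=camera('top')['pixels'][170:310,270:430]; b=camera('side')['pixels'][200:340,260:420]
cv2.imwrite('pics/c1.png',cv2.resize(cv2.hconcat([a,b]),None,fx=2.5,fy=2.5,interpolation=2))"
```

```text
t 2.7 pos [ 0.5806 -0.1928  0.1288] F [ 0.17 -0.12 -0.29] open 0.0003 grip 0.0
target [ 0.5806 -0.1896  0.08  ] shift cm [-0.04  0.33  4.88] turn [-0.2   0.07 -0.29]
```

View pics/c1.png

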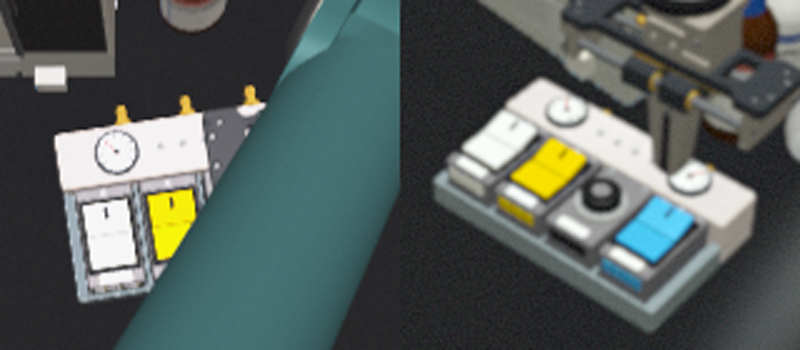

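The side view shows the closed fingertips at about (675,170) in the crop, above the air rocker's far end. The arm hides that area in the top view. Next I'll descend slowly.

Call:
carry_out([
  [[0,0.1,1.5],[0,0,0]],
  [[0,0.1,3],[0,0,0]],
  [[0,0.1,4.2],[0,0,0]],
  [[0,0.1,4.7],[0,0,0]],
  [[0,0.1,4.7],[0,0,0]],
])

```text
t: 3.42
position: [0.5795, -0.1868, 0.0824]
ee_rot: [0.25, -3.131, -0.0]
ft_force: [-0.8, -0.2, 0.0]
opening: 0.0003
grip_force: 0.0
```

```bash
python3 -c "
from h import *
go((.02,-.087,.064))
from bench import *
import cv2
s=camera('side')
print((proj(s,np.array([read_state()['position']]))-[265,225])*5)
b=s['pixels'][225:335,265:410]
cv2.imwrite('pics/c2.png',cv2.resize(b,None,fx=5,fy=5,interpolation=2))"
```

```text
t 3.42 pos [ 0.5795 -0.1868  0.0824] F [-0.85 -0.19  0.01] open 0.0003 grip 0.0
target [ 0.5806 -0.1896  0.064 ] shift cm [-0.07 -0.3   1.84] turn [ 0.01 -0.01  0.01]
[[509.9887736  277.78883776]]
```

View pics/c2.png

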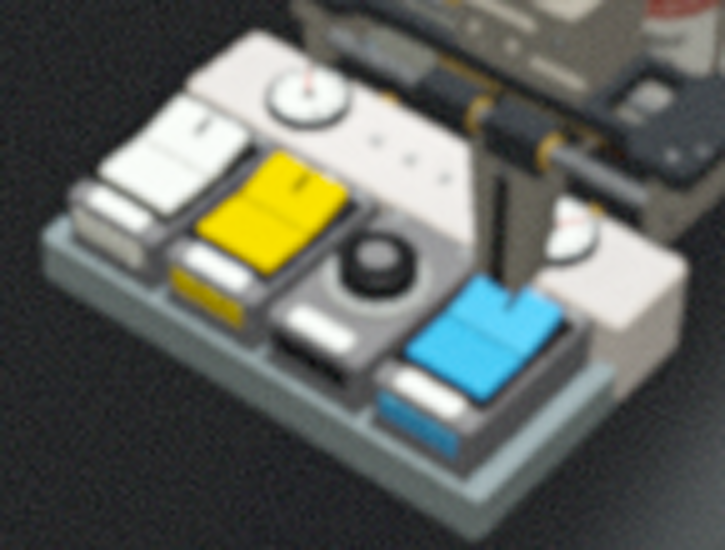

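Call:
carry_out([
  [[-0.1,-0.2,0.4],[0,0,0]],
  [[-0.1,-0.2,0.8],[0,0,0]],
  [[-0.1,-0.2,1.2],[0,0,0]],
  [[-0.1,-0.2,1.5],[0,0,0]],
  [[-0.1,-0.2,1.6],[0,0,0]],
])

```text
t: 4.1
position: [0.5804, -0.1886, 0.0662]
ee_rot: [0.25, -3.131, -0.0]
ft_force: [-0.1, -0.8, -0.7]
opening: 0.0005
grip_force: 0.0
```

```bash
python3 -c "
from h import *
go((.02,-.087,.064))"
```

```text
t 4.1 pos [ 0.5804 -0.1886  0.0662] F [-0.05 -0.8  -0.73] open 0.0005 grip 0.0
target [ 0.5806 -0.1896  0.064 ] shift cm [-0.01 -0.11  0.22] turn [ 0.02 -0.06  0.01]
```

Call:
carry_out([
  [[0,0,0.1],[0,0,0]],
  [[0,0,0.2],[0,0,0]],
  [[0,0,0.25],[0,0,0]],
  [[0,0,0.3],[0,0,0]],
  [[0,0,0.3],[0,0,0]],
])

```text
t: 4.72
position: [0.5807, -0.1887, 0.0643]
ee_rot: [0.25, -3.132, -0.001]
ft_force: [-2.6, 1.0, 6.2]
opening: 0.0003
grip_force: 3.1
```

Call:
carry_out([
  [[0,0,-1],[0,0,0]],
  [[0,0,-3],[0,0,0]],
  [[0,1,-5],[0,0,0]],
  [[0,3,-5],[0,0,0]],
  [[0,5.8,-5],[0,0,0]],
])

```text
t: 5.35
position: [0.5713, -0.1297, 0.1139]
ee_rot: [-0.25, 3.131, 0.001]
ft_force: [-0.9, 0.3, -0.7]
opening: 0.0001
grip_force: 0.0
```

```bash
python3 -c "
from h import *
go((.02,.029,.08))
from bench import *
import cv2
b=camera('side')['pixels'][225:335,265:410]
cv2.imwrite('pics/c3.png',cv2.resize(b,None,fx=5,fy=5,interpolation=2))"
```

```text
t 5.35 pos [ 0.5713 -0.1297  0.1139] F [-0.85  0.27 -0.69] open 0.0001 grip 0.0
target [ 0.5622 -0.0751  0.08  ] shift cm [0.04 5.53 3.39] turn [0.02 0.04 0.01]
```

View pics/c3.png

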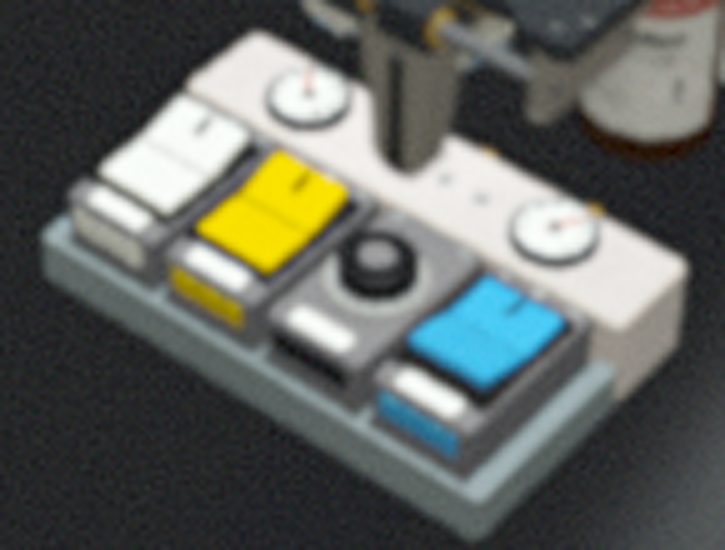

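The air rocker is on: its near edge rose from row 402 to about row 390 in the crop, its far edge dropped, and it met a firm stop at 6 N. Next is the yellow rocker.

Call:
carry_out([
  [[0,2,0],[0,0,0]],
  [[0,4,0],[0,0,0]],
  [[0,5.4,0.5],[0,0,0]],
  [[0,5.4,2.5],[0,0,0]],
  [[0,5.4,3.2],[0,0,0]],
])

```text
t: 6.02
position: [0.5622, -0.0776, 0.0804]
ee_rot: [0.25, -3.13, -0.0]
ft_force: [-0.2, -0.4, 0.4]
opening: 0.0006
grip_force: 0.0
```

```bash
python3 -c "
from h import *
go((.02,.029,.066))"
```

```text
t 6.03 pos [ 0.5622 -0.0776  0.0804] F [-0.22 -0.37  0.36] open 0.0006 grip 0.0
target [ 0.5622 -0.0751  0.066 ] shift cm [-0.04  0.25  1.44] turn [ 0.01 -0.11  0.02]
```

Call:
carry_out([
  [[0,0.2,0.4],[0,0,0]],
  [[0,0.2,0.8],[0,0,0]],
  [[0,0.2,1.2],[0,0,0]],
  [[0,0.2,1.4],[0,0,0]],
  [[0,0.2,1.6],[0,0,0]],
])

```text
t: 6.65
position: [0.5625, -0.0762, 0.0655]
ee_rot: [0.25, -3.131, -0.0]
ft_force: [-0.3, -1.2, 1.2]
opening: 0.0002
grip_force: 0.0
```

Call:
carry_out([
  [[0,0,0.05],[0,0,0]],
  [[0,0,0.1],[0,0,0]],
  [[0,0,0.1],[0,0,0]],
  [[0,0,0.1],[0,0,0]],
  [[0,0,0.1],[0,0,0]],
])

```text
t: 7.28
position: [0.5628, -0.0761, 0.0647]
ee_rot: [-0.25, 3.132, 0.0]
ft_force: [0.3, -0.4, 0.6]
opening: 0.0004
grip_force: 0.0
```

Call:
carry_out([
  [[0,0,0.05],[0,0,0]],
  [[0,0,0.1],[0,0,0]],
  [[0,0,0.15],[0,0,0]],
  [[0,0,0.15],[0,0,0]],
  [[0,0,0.15],[0,0,0]],
])

```text
t: 7.9
position: [0.5629, -0.0761, 0.0642]
ee_rot: [-0.25, 3.131, 0.001]
ft_force: [-3.4, 0.6, 9.7]
opening: 0.0005
grip_force: 4.9
```

Call:
carry_out([
  [[0,0,-1],[0,0,0]],
  [[0,0,-3],[0,0,0]],
  [[0,-1,-5],[0,0,0]],
  [[0.5,-3,-5],[0,0,0]],
  [[1.5,-5.5,-5],[0,0,0]],
])

```text
t: 8.52
position: [0.5572, -0.1327, 0.1137]
ee_rot: [-0.252, 3.13, -0.0]
ft_force: [1.0, -0.1, 0.7]
opening: 0.0005
grip_force: 0.0
```

```bash
python3 -c "
from h import *
go((0,-.029,.08))
from bench import *
import cv2
b=camera('side')['pixels'][225:335,265:410]
cv2.imwrite('pics/c4.png',cv2.resize(b,None,fx=5,fy=5,interpolation=2))"
```

```text
t 8.53 pos [ 0.5572 -0.1327  0.1137] F [ 1.01 -0.06  0.71] open 0.0005 grip 0.0
target [ 0.5516 -0.1355  0.08  ] shift cm [ 0.6  -0.18  3.37] turn [-0.01  0.08  0.1 ]
```

View pics/c4.png

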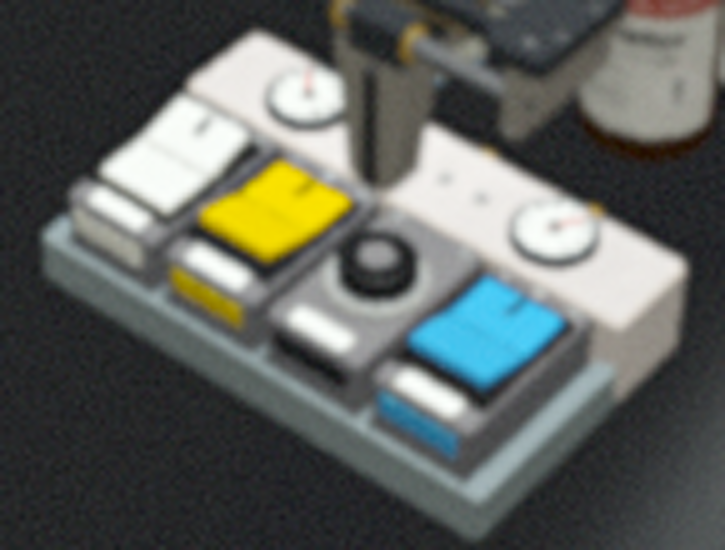

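The yellow rocker is now on (near edge at about row 262 against 275 before), blue is still on, and white hasn't moved. Next is the igniter.

Call:
carry_out([
  [[0.6,-0.1,0],[0,0,0]],
  [[0.6,-0.1,1.2],[0,0,0]],
  [[0.6,-0.1,2.4],[0,0,0]],
  [[0.6,-0.1,3],[0,0,0]],
  [[0.6,-0.1,3],[0,0,0]],
])

```text
t: 9.2
position: [0.5505, -0.1344, 0.0822]
ee_rot: [0.251, -3.13, -0.0]
ft_force: [0.0, 0.3, -0.5]
opening: 0.0007
grip_force: 0.0
```

```bash
python3 -c "
from h import *
go((0,-.029,.066))"
```

```text
t 9.2 pos [ 0.5505 -0.1344  0.0822] F [ 0.03  0.34 -0.49] open 0.0007 grip 0.0
target [ 0.5516 -0.1355  0.066 ] shift cm [-0.09 -0.13  1.62] turn [ 0.02 -0.09  0.03]
```

Call:
carry_out([
  [[-0.1,-0.1,0.4],[0,0,0]],
  [[-0.1,-0.1,0.8],[0,0,0]],
  [[-0.1,-0.1,1.1],[0,0,0]],
  [[-0.1,-0.1,1.4],[0,0,0]],
  [[-0.1,-0.1,1.6],[0,0,0]],
])

```text
t: 9.82
position: [0.5523, -0.1357, 0.0674]
ee_rot: [-0.25, 3.131, 0.0]
ft_force: [-1.3, -0.5, 5.9]
opening: 0.0003
grip_force: 3.0
```

Call:
carry_out([
  [[0,0,0.05],[0,0,0]],
  [[0,0,0.1],[0,0,0]],
  [[0,0,0.1],[0,0,0]],
  [[0,0,0.1],[0,0,0]],
  [[0,0,0.1],[0,0,0]],
])

```text
t: 10.45
position: [0.5523, -0.1357, 0.0666]
ee_rot: [-0.25, 3.131, 0.0]
ft_force: [-1.4, -0.6, 6.0]
opening: 0.0002
grip_force: 3.0
```

Call:
carry_out([
  [[0,0,0.05],[0,0,0]],
  [[0,0,0.1],[0,0,0]],
  [[0,0,0.15],[0,0,0]],
  [[0,0,0.15],[0,0,0]],
  [[0,0,0.15],[0,0,0]],
])

```text
t: 11.08
position: [0.5524, -0.1357, 0.0663]
ee_rot: [-0.25, 3.131, 0.001]
ft_force: [-3.3, 0.4, 16.9]
opening: 0.0005
grip_force: 8.2
```

Call:
carry_out([
  [[0,0,-0.02],[0,0,0]],
  [[0,0,-0.04],[0,0,0]],
  [[0,0,-0.04],[0,0,0]],
  [[0,0,-0.04],[0,0,0]],
  [[0,0,-0.04],[0,0,0]],
])

```text
t: 11.7
position: [0.5524, -0.1357, 0.0664]
ee_rot: [-0.25, 3.131, 0.001]
ft_force: [-4.0, 0.6, 13.7]
opening: 0.0006
grip_force: 6.7
```

```bash
python3 -c "
from h import *
go((0,-.029,.066))
from bench import *
import cv2
b=camera('side')['pixels'][225:335,265:410]
cv2.imwrite('pics/c5.png',cv2.resize(b,None,fx=5,fy=5,interpolation=2))"
```

```text
t 11.7 pos [ 0.5524 -0.1357  0.0664] F [-4.    0.59 13.75] open 0.0006 grip 6.709569376678246
target [ 0.5516 -0.1355  0.066 ] shift cm [0.07 0.03 0.04] turn [ 0.03  0.06 -0.  ]
```

View pics/c5.png

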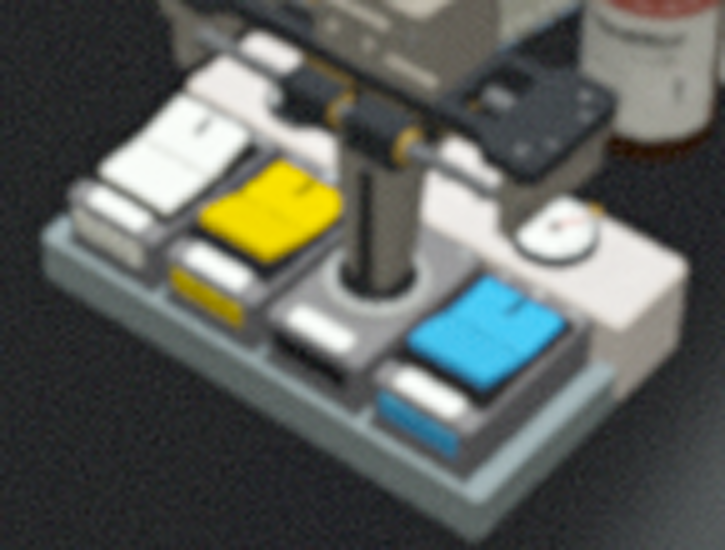

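The button is on its stop in its collar at about (380,285), held with 14 N. Blue and yellow are on, white is off, and the modules are seated.

```bash
python3 -c "
from bench import *
print(hand_in())"
```

```text
the job is handed in; nothing more can be done
None
```

I switched on the air rocker, then the acetylene rocker, then pressed the igniter fully down, and handed the job in still holding it at about 14 N; nitrous oxide stayed off and the modules stayed seated (the hand-in returned no verdict).

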